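Load the heating blocks with the sample vials by size

TASK

Load the four aluminium heating blocks on the front of the bench with the four capped vials that stand among them: each of the two large vials goes into a block with a wide well and each of the two small vials into a block with a narrow well, one vial to a block, standing upright on the bottom of its well and let go. Leave the beaker and the bench timer where they are.

Things in the scene. Friction and masses are not known exactly. Their poses are not given: they have to be found in the camera images.
- large_vial_a: large capped sample vial, brown contents below a white screw cap; round, 27 mm diameter up to 50 mm, the cap's top part 23 mm diameter, 61 mm high, about 25 g; loose, stands on the bench. Origin at the centre of its underside, z along its axis up
- large_vial_b: large capped sample vial, brown contents below a white screw cap; round, 27 mm diameter up to 50 mm, the cap's top part 23 mm diameter, 61 mm high, about 25 g; loose, stands on the bench. Origin at the centre of its underside, z along its axis up
- small_vial_a: small capped sample vial, clear glass with a little pale contents and a white cap; round, 17 mm diameter up to 31 mm, the cap's top part 15 mm diameter, 38 mm high, about 12 g; loose, stands on the bench. Origin at the centre of its underside, z along its axis up
- small_vial_b: small capped sample vial, clear glass with a little pale contents and a white cap; round, 17 mm diameter up to 31 mm, the cap's top part 15 mm diameter, 38 mm high, about 12 g; loose, stands on the bench. Origin at the centre of its underside, z along its axis up
- wide_block_a: square bare aluminium heating block with a wide well, 70x70 mm, 20 mm high, immovable on the bench; one round well in the middle of its top, 40 mm bore, 14 mm deep (well floor 6 mm above the bench), mouth chamfered 4 mm wide all round. Origin at the centre of its underside, the well's axis is its z (up), sides along x and y
- wide_block_b: square bare aluminium heating block with a wide well, 70x70 mm, 20 mm high, immovable on the bench; one round well in the middle of its top, 40 mm bore, 14 mm deep (well floor 6 mm above the bench), mouth chamfered 4 mm wide all round. Origin at the centre of its underside, the well's axis is its z (up), sides along x and y
- narrow_block_a: square bare aluminium heating block with a narrow well, 56x56 mm, 20 mm high, immovable on the bench; one round well in the middle of its top, 26 mm bore, 14 mm deep (well floor 6 mm above the bench), mouth chamfered 4 mm wide all round. Origin at the centre of its underside, the well's axis is its z (up), sides along x and y
- narrow_block_b: square bare aluminium heating block with a narrow well, 56x56 mm, 20 mm high, immovable on the bench; one round well in the middle of its top, 26 mm bore, 14 mm deep (well floor 6 mm above the bench), mouth chamfered 4 mm wide all round. Origin at the centre of its underside, the well's axis is its z (up), sides along x and y
- beaker: bystander: empty clear open beaker with a spout, 49x56 mm, 63 mm high, loose. Origin at the centre of its underside, z up
- bench_timer: bystander: low white bench timer, 62x68 mm, 19 mm high, loose, lies flat. Origin at the centre of its underside, z up
Not all that is in view belongs to the job. What is shaped like the wide_block_b but brown or green is not meant.

How it is judged:
At the end, for the whole second after the job is handed in: Large vials each in their own wide-well block, small vials in narrow ones: underside at most 9 mm above the block's underside, within 9 mm (wide) or 7 mm (narrow) of the well's axis, tilt under 0.12 rad, at rest; beaker and timer within 30 mm of their start, beaker tilt under 0.4 rad ((((horizontal distance between large_vial_a and wide_block_a below 0.009 m and z of large_vial_a in the frame of wide_block_a below 0.009 m) and (horizontal distance between large_vial_b and wide_block_b below 0.009 m and z of large_vial_b in the frame of wide_block_b below 0.009 m)) or ((horizontal distance between large_vial_a and wide_block_b below 0.009 m and z of large_vial_a in the frame of wide_block_b below 0.009 m) and (horizontal distance between large_vial_b and wide_block_a below 0.009 m and z of large_vial_b in the frame of wide_block_a below 0.009 m))) and (((horizontal distance between small_vial_a and narrow_block_a below 0.007 m and z of small_vial_a in the frame of narrow_block_a below 0.009 m) and (horizontal distance between small_vial_b and narrow_block_b below 0.007 m and z of small_vial_b in the frame of narrow_block_b below 0.009 m)) or ((horizontal distance between small_vial_a and narrow_block_b below 0.007 m and z of small_vial_a in the frame of narrow_block_b below 0.009 m) and (horizontal distance between small_vial_b and narrow_block_a below 0.007 m and z of small_vial_b in the frame of narrow_block_a below 0.009 m))) and angle between each of large_vial_a, large_vial_b, small_vial_a, small_vial_b's own z axis and vertical below 0.12 rad and linear speed of each of large_vial_a, large_vial_b, small_vial_a, small_vial_b below 0.02 m/s and distance of each of beaker, bench_timer from where it was at the start of the episode below 0.03 m and angle between beaker's own z axis and vertical below 0.4 rad); the robot touches nothing.
It fails at once if the beaker is shoved or tipped over (distance of beaker from where it was at the start of the episode above 0.03 m or angle between beaker's own z axis and vertical above 0.4 rad).
It fails at once if the bench timer is shoved (distance of bench_timer from where it was at the start of the episode above 0.03 m).
It also fails if it takes over 102 s, if anything falls off the work surface, if the arm or the gripper's body presses on something with over 40 N, if the wrist force passes 120 N, or if a joint passes its speed limit or range.

ROBOT

A 6-joint arm with a two-finger parallel gripper is mounted at the origin on a cart in front of the work surface, level with it; the furniture and walls round the work are solid. World frame = base frame: x ahead of the robot, y to its left, z up, the work surface at z = 0. Lengths are in m, angles in rad, forces in N, time in s.
With the tool pointing down it reaches from about 0.225 to 0.875 m from the base axis. Payload 3.4 kg.
Tool frame: the origin (TCP) lies at the very end of the fingers, on their centre line; the grasp point (between the pads) lies 19 mm behind it; z points along the fingers, y is the line along which they close (so a half turn about z gives the same grasp; the last joint's range is limited). The gripper opens to 85 mm and grips with 20 to 120 N. Pads are 22 mm wide; open, the fingers measure 114 mm over their backs; the gripper's body (76 mm by 85 mm) begins 54 mm behind the grasp point. The pads swing forward as they close: fully open they stand 13 mm farther back than shut.
Start: joints at [-1.27, 0.276, 1.505, -0, 1.361, -0.121], TCP at [0.235, -0.525, 0.231] pointing down, gripper open.
Joint ranges: [-2.89, 2.89], [-0.75, 2.08], [0.22, 2.7], [-1.18, 4.32], [0.11, 2.71], [-2.7, 2.7]. Speed limits (rad/s): [2.57, 2.57, 3.14, 3.14, 3.14, 3.14].

INTERFACE

Orientations are given as a unit quaternion [w, x, y, z].
In Python, from rig import manip gives the robot as it stands. The module is installed in compiled form; this text tells all that it offers.
- The arm moves only by the tool play_rows, never from a script. Its argument "motion" is a list of rows, each a list of 5 numbers: the shift along the tool's x, y, z in units of 40 mm (1.0 is 40 mm), then the turn about the tool's z in units of 10 degrees (1.0 is 10 degrees), then the finger opening in mm, from 0 to 85.4. A call has 1 to 5 rows; each row is the pose to reach, as a shift and turn from the pose commanded when the call began, along the tool's axes at that moment; what a row does not reach only later rows make up. A row lasts 1/8 s, in which the tool goes at most 62.5 mm and 10.7 degrees, less where a joint would pass 70% of its speed; a pose out of reach is approached as far as the arm can. A call with a gripper value outside its range is refused whole. The fingers move at their own pace and stop on an object; "newtons" is the grip in N (left out, the last holds). Time passes only in rows, so rows that repeat a pose let the fingers close. It gives the time, the measured TCP pose, the force, the opening and the grip force at its end, in the units of the state.
- manip.get_state(): the state, without advancing time (a new reading comes with each control period).
- manip.get_image(name): name is "scene" or "top"; returns a dict with "img" (400x640x3 uint8, red, green, blue), "range_z" (400x640 float32, m along the optical axis (not along the pixel's ray), 0 where there is no reading), "fx", "fy", "cx", "cy" (pixels), "R" (3x3) and "t" (3): a world point X has camera coordinates R X + t. Camera axes: x right, y down, z forward; pixel columns grow to the right and rows downward; lengths in m; the calibration is good to about 2 mm. A picture is of the moment at which its call begins.
- manip.sign_off(): hands the job in; it is judged then, once.
The state is a dict: "clock": time; "qpos": joint angles; "qd": joint speeds; "effort": joint torques, N m; "position": TCP position; "ee_rot": TCP orientation; "contact_force": force on the tool from outside, world axes, zero at the start; "moment": the same for the moment, N m; "width": finger opening in m; "gripper_force": force on a finger pad.
Only numpy, scipy, OpenCV 4.12 (cv2) and the standard library are available. Lean on these libraries where they do the work, as an engineer would, in place of code of your own. Each camera call takes 0.05 s, during which the arm holds its last target. There are 200 camera calls.

## Working session

There is one attempt and no reset: what is moved stays moved. The work goes in short steps, Python scripts to look and compute and a tool call to move; the robot and the scene stay as the last step left them, time stands still between calls to the robot, and variables do not carry over. Pictures are saved under pics/ and viewed, at most 14 in all, crops included, and the job is handed in when it is done.

Besides the shell and the picture viewer there is one more tool, called after "Emit:" as name(argument=value, ...) on one line, values as JSON. play_rows: Moves the arm, as the interface text tells. Its arguments: {"type":"object","properties":{"motion":{"type":"array","items":{"type":"array","items":{"type":"number"}}},"newtons":{"type":"number"}},"required":["motion"]}

```bash
mkdir -p pics
python3 - <<'E'
from rig import manip
import cv2,numpy as np
s=manip.get_state();print(s['clock'],s['position'],s['ee_rot'],s['width'])
for n in("scene","top"):
    d=manip.get_image(n);cv2.imwrite(f"pics/{n}0.png",d["img"][:,:,::-1]);np.savez(f"{n}0.npz",**d)
    print(n,d["fx"],d["cx"],d["cy"],(-d["R"].T@d["t"]),d["R"].round(3).tolist())
E
```

```text
0.0 [ 0.23524603 -0.52407348  0.23043526] [-9.28806461e-04  9.77842513e-01  2.09339801e-01 -7.26275905e-05] 0.08557322072844382
scene 495.49476686112854 322.3424973250509 206.1869380417358 [-0.18765615  0.60308663  0.91381451] [[-0.608, -0.794, 0.006], [-0.575, 0.435, -0.693], [0.548, -0.425, -0.721]]
top 369.0277296736596 318.98983704622816 202.31486016465297 [0.28410446 0.08262367 1.16359731] [[-0.023, -1.0, 0.007], [-0.983, 0.021, -0.184], [0.184, -0.011, -0.983]]
```

View pics/scene0.png

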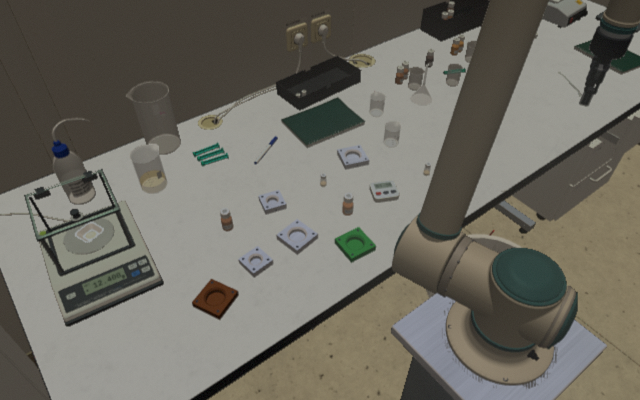

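View pics/top0.png

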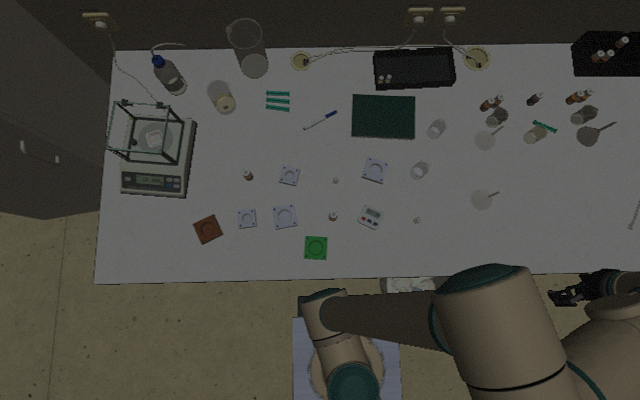

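Candidates. Scene pixels: large vials at (226,219) and (348,204), small vials at (323,180) and (427,169). Narrow blocks are at (272,201) and (256,260), wide blocks at (297,235) and (353,156). The brown (215,298) and green (355,243) blocks are decoys, as are the vials at the back around (405,72) and (300,93). The beaker is probably the one at top pixel (420,171), and the timer is at top (369,216). I'll check these in a close crop and measure.

```bash
cat > m.py <<'E'
import numpy as np,cv2
def ray(d,uv,z):
    uv=np.atleast_2d(uv).astype(float)
    r=np.c_[(uv[:,0]-d["cx"])/d["fx"],(uv[:,1]-d["cy"])/d["fy"],np.ones(len(uv))]@d["R"]
    c=-d["R"].T@d["t"]
    return (c+r*((z-c[2])/r[:,2])[:,None])[:,:2]
def height(d):
    v,u=np.mgrid[:400,:640]; Z=d["range_z"]
    P=np.stack([(u-d["cx"])/d["fx"]*Z,(v-d["cy"])/d["fy"]*Z,Z],-1)
    return (P-d["t"])@d["R"]
E
python3 - <<'E'
from m import *
d=dict(np.load("top0.npz"));s=dict(np.load("scene0.npz"))
c=d["img"][150:265,185:440,::-1];c=cv2.convertScaleAbs(c,alpha=1.8)
cv2.imwrite("pics/c.png",cv2.resize(c,None,fx=3.1,fy=3.1,interpolation=cv2.INTER_CUBIC))
for nm,d,(y0,y1,x0,x1) in(("top",d,(150,265,185,440)),("scene",s,(130,330,180,450))):
    W=height(d);h=W[...,2]
    m=((h>.010)&(h<.09)).astype(np.uint8);M=np.zeros_like(m);M[y0:y1,x0:x1]=m[y0:y1,x0:x1]
    n,l,st,ce=cv2.connectedComponentsWithStats(M)
    for i in range(1,n):
        if st[i,4]<8: continue
        k=l==i;top=np.percentile(h[k],90);kk=k&(abs(h-top)<.006)
        p=W[kk];print(nm,ce[i].round(1),st[i,2:].tolist(),"ztop",top.round(3),"mid",((p.max(0)+p.min(0))/2)[:2].round(3),p[:,:2].mean(0).round(3),"ext",(p.max(0)-p.min(0))[:2].round(3))
E
```

```text
top [187.3 167.1] [8, 49, 219] ztop 0.053 mid [0.637 0.483] [0.642 0.483] ext [0.06  0.007]
top [374.4 169.8] [28, 27, 383] ztop 0.024 mid [ 0.602 -0.11 ] [ 0.601 -0.111] ext [0.085 0.089]
top [419.6 169.4] [20, 19, 212] ztop 0.063 mid [ 0.591 -0.248] [ 0.596 -0.252] ext [0.046 0.051]
top [288.4 175.1] [22, 21, 276] ztop 0.024 mid [0.589 0.167] [0.59  0.166] ext [0.068 0.064]
top [246.6 174.5] [11, 12, 90] ztop 0.065 mid [0.589 0.296] [0.589 0.296] ext [0.02  0.019]
top [334.9 179.8] [5, 7, 29] ztop 0.039 mid [0.57  0.018] [0.57  0.018] ext [0.01  0.013]
top [283.5 216.1] [26, 26, 389] ztop 0.024 mid [0.457 0.182] [0.457 0.182] ext [0.076 0.078]
top [370.1 217.2] [25, 25, 415] ztop 0.021 mid [ 0.449 -0.089] [ 0.448 -0.089] ext [0.077 0.077]
top [245.6 218.3] [20, 20, 290] ztop 0.024 mid [0.453 0.301] [0.453 0.301] ext [0.057 0.059]
top [332.2 215.7] [9, 10, 74] ztop 0.063 mid [0.454 0.031] [0.453 0.03 ] ext [0.019 0.021]
top [206.7 229. ] [30, 31, 405] ztop 0.021 mid [0.424 0.422] [0.422 0.422] ext [0.09  0.092]
top [416.6 220.1] [8, 6, 32] ztop 0.041 mid [ 0.434 -0.233] [ 0.435 -0.2
[... 1124 characters left out ...]
587 0.164] [0.587 0.164] ext [0.068 0.067]
scene [347.8 203.2] [11, 21, 193] ztop 0.061 mid [0.451 0.028] [0.45 0.03] ext [0.022 0.022]
scene [226.  218.8] [13, 22, 216] ztop 0.06 mid [0.586 0.295] [0.586 0.295] ext [0.026 0.022]
scene [296.9 235.5] [41, 34, 613] ztop 0.021 mid [0.455 0.18 ] [0.454 0.181] ext [0.081 0.081]
scene [355.1 243. ] [41, 33, 584] ztop 0.018 mid [0.356 0.085] [0.354 0.085] ext [0.076 0.075]
scene [255.4 260.4] [35, 30, 503] ztop 0.021 mid [0.451 0.298] [0.451 0.299] ext [0.062 0.062]
scene [214.7 297.5] [46, 39, 765] ztop 0.019 mid [0.421 0.421] [0.42  0.421] ext [0.093 0.091]
scene [448.1 322.2] [3, 7, 9] ztop 0.011 mid [0.077 0.064] [0.078 0.066] ext [0.01  0.011]
```

View pics/c.png

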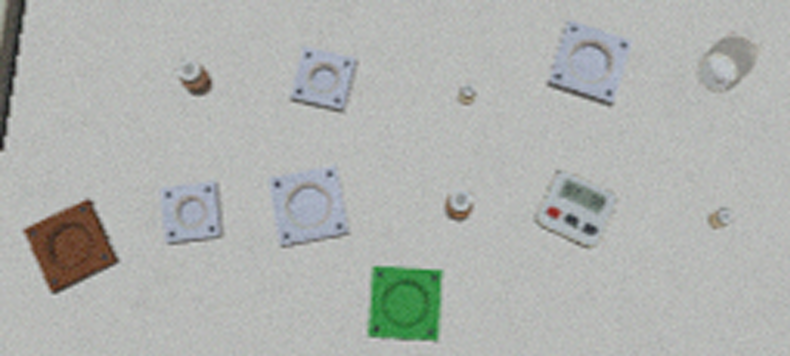

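The crop confirms the choice. The two silver wide blocks sit at crop pixels (590,62) and (310,205), and the two narrow ones at (323,78) and (191,211). Large vials are at (195,77) and (459,206), small ones at (466,95) and (720,217). Both cameras agree within about 3 mm and the heights fit. Next I convert everything to tool-axis units.

```bash
cat > u.py <<'E'
from rig import manip
from scipy.spatial.transform import Rotation as Ro
import numpy as np
s=manip.get_state();q=s["ee_rot"];R=Ro.from_quat([q[1],q[2],q[3],q[0]]).as_matrix()
P=dict(SB=(.433,-.234,.017),NB=(.452,.2995,.024),LA=(.587,.2955,.023),WA=(.455,.181,.030),SA=(.568,.0175,.017),NA=(.588,.165,.024),LB=(.452,.030,.023),WB=(.600,-.111,.030))
for k,p in P.items(): print(k,(R.T@(np.array(p)-s["position"])/.04).round(2))
print(s["clock"],s["position"].round(4),s["qpos"].round(2),R.round(4).tolist())
E
python3 u.py
```

```text
SB [ 7.48 -4.58  5.35]
NB [ 13.37 -16.56   5.19]
LA [ 16.41 -15.09   5.22]
WA [ 12.23 -13.83   5.04]
SA [13.13 -8.94  5.36]
NA [ 15.1  -12.1    5.19]
LB [ 10.61 -10.41   5.21]
WB [12.55 -5.68  5.02]
0.1 [ 0.2353 -0.5241  0.2305] [-1.27  0.28  1.51 -0.    1.36 -0.12] [[0.9123, 0.4094, -0.0005], [0.4094, -0.9123, 0.0016], [0.0002, -0.0017, -1.0]]
```

Emit:
play_rows(motion=[[7.48,-4.58,3,0,40],[7.48,-4.58,3,0,40],[7.48,-4.58,3,0,40],[7.48,-4.58,3,0,40],[7.48,-4.58,3,0,40]], newtons=25)

```text
clock: 0.72
position: [0.403, -0.2788, 0.1294]
ee_rot: [0.0, 0.978, 0.209, 0.0]
contact_force: [1.3, 0.6, -0.1]
width: 0.0403
gripper_force: 0.0
```

Emit:
play_rows(motion=[[0,0,0,0,40],[0,0,0,0,40],[0,0,0,0,40]])

```text
clock: 1.1
position: [0.402, -0.282, 0.1306]
ee_rot: [0.001, 0.978, 0.209, 0.0]
contact_force: [0.4, -0.0, 0.0]
width: 0.0401
gripper_force: 0.0
```

```bash
python3 u.py
```

```text
SB [ 1.2  -0.79  2.84]
NB [  7.07 -12.77   2.65]
LA [ 10.11 -11.3    2.68]
WA [  5.93 -10.03   2.5 ]
SA [ 6.84 -5.15  2.83]
NA [ 8.8  -8.31  2.65]
LB [ 4.32 -6.62  2.68]
WB [ 6.26 -1.89  2.51]
1.1 [ 0.402  -0.282   0.1306] [-0.75  0.23  1.84 -0.    1.07  0.4 ] [[0.913, 0.4079, 0.0006], [0.4079, -0.913, -0.0013], [0.0001, 0.0014, -1.0]]
```

Emit:
play_rows(motion=[[1.2,-0.79,0.6,0,40],[1.2,-0.79,1.5,0,40],[1.2,-0.79,2.5,0,40],[1.2,-0.79,2.84,0,40],[1.2,-0.79,2.84,0,40]])

```text
clock: 1.72
position: [0.4327, -0.233, 0.0164]
ee_rot: [-0.0, 0.978, 0.208, -0.0]
contact_force: [0.7, 0.5, 0.5]
width: 0.04
gripper_force: 0.0
```

```bash
python3 u.py|sed -n '1p;9p'
python3 - <<'E'
from rig import manip
import cv2
a=manip.get_image("scene")["img"][110:230,340:500,::-1];b=manip.get_image("top")["img"][160:280,340:500,::-1]
cv2.imwrite("pics/g1.png",cv2.resize(cv2.hconcat([a,cv2.convertScaleAbs(b,alpha=1.8)]),None,fx=2.5,fy=2.5,interpolation=cv2.INTER_CUBIC))
E
```

```text
SB [-0.    0.03 -0.02]
1.725 [ 0.4327 -0.233   0.0164] [-0.64  0.38  1.98 -0.    0.78  0.52] [[0.9131, 0.4078, -0.0008], [0.4078, -0.9131, 0.0004], [-0.0005, -0.0007, -1.0]]
```

View pics/g1.png

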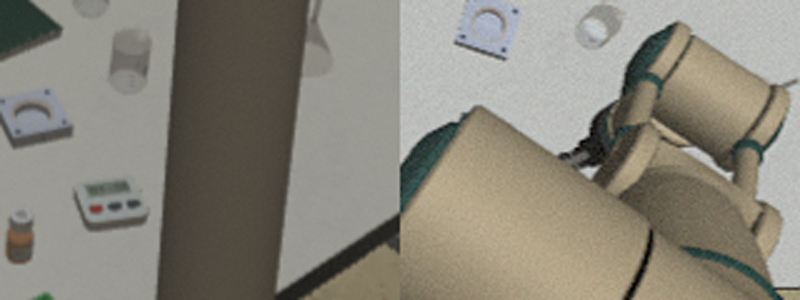

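The arm hides the grasp in both views, so I'll close and judge by the finger opening.

Emit:
play_rows(motion=[[0,0,0,0,5],[0,0,0,0,5],[0,0,0,0,5],[0,0,0,0,5],[0,0,0,0,5]])

```text
clock: 2.45
position: [0.4341, -0.2328, 0.0176]
ee_rot: [0.001, 0.978, 0.209, 0.001]
contact_force: [-0.4, -0.2, 7.1]
width: 0.0158
gripper_force: 24.4
```

Emit:
play_rows(motion=[[0,0,-0.5,0,5],[0,0,-1,0,5],[0,0,-2,0,5],[0,0,-2.6,0,5],[0,0,-2.6,0,5]])

```text
clock: 3.08
position: [0.4342, -0.2326, 0.1222]
ee_rot: [0.002, 0.978, 0.209, 0.001]
contact_force: [0.3, 0.1, -0.6]
width: 0.0157
gripper_force: 24.2
```

```bash
python3 u.py
```

```text
SB [-0.05  0.01  2.63]
NB [  5.85 -11.96   2.42]
LA [  8.89 -10.49   2.46]
WA [ 4.71 -9.23  2.28]
SA [ 5.61 -4.34  2.63]
NA [ 7.57 -7.5   2.44]
LB [ 3.09 -5.82  2.47]
WB [ 5.02 -1.08  2.31]
3.075 [ 0.4342 -0.2326  0.1222] [-0.63  0.24  1.85  0.    1.05  0.52] [[0.9123, 0.4096, 0.0035], [0.4096, -0.9123, -0.0025], [0.0022, 0.0037, -1.0]]
```

Emit:
play_rows(motion=[[5.85,-11.96,0,0,5],[5.85,-11.96,0,0,5],[5.85,-11.96,0,0,5],[5.85,-11.96,0,0,5],[5.85,-11.96,0,0,5]])

```text
clock: 3.7
position: [0.4423, 0.0822, 0.1193]
ee_rot: [-0.0, 0.978, 0.209, -0.001]
contact_force: [0.7, 0.0, 0.6]
width: 0.0155
gripper_force: 24.3
```

```bash
python3 u.py|sed -n '2p;9p'
```

```text
NB [ 2.45 -4.86  2.38]
3.7 [0.4423 0.0822 0.1193] [ 0.03  0.19  1.93 -0.    1.02  1.18] [[0.9124, 0.4092, -0.0019], [0.4092, -0.9125, -0.0002], [-0.0018, -0.0006, -1.0]]
```

Emit:
play_rows(motion=[[2.45,-4.86,0,0,5],[2.45,-4.86,0,0,5],[2.45,-4.86,0,0,5],[2.45,-4.86,0,0,5],[2.45,-4.86,0.8,0,5]])

```text
clock: 4.32
position: [0.4545, 0.3011, 0.0885]
ee_rot: [-0.001, 0.977, 0.211, 0.002]
contact_force: [0.9, -0.9, -1.1]
width: 0.0153
gripper_force: 24.3
```

Emit:
play_rows(motion=[[0,0,0,0,5],[0,0,0,0,5]])

```text
clock: 4.58
position: [0.453, 0.2973, 0.0882]
ee_rot: [0.0, 0.978, 0.209, -0.001]
contact_force: [0.8, 0.7, 0.4]
width: 0.0155
gripper_force: 24.3
```

```bash
python3 u.py|sed -n '2p;9p';python3 - <<'E'
from rig import manip
import cv2
a=manip.get_image("scene")["img"][150:300,180:340,::-1];b=manip.get_image("top")["img"][150:300,180:340,::-1]
cv2.imwrite("pics/g2.png",cv2.resize(cv2.hconcat([a,cv2.convertScaleAbs(b,alpha=1.8)]),None,fx=2.5,fy=2.5,interpolation=cv2.INTER_CUBIC))
E
```

```text
NB [ 0.   -0.06  1.6 ]
4.575 [0.453  0.2973 0.0882] [ 0.45  0.35  1.79 -0.    1.01  1.6 ] [[0.9125, 0.409, -0.0011], [0.409, -0.9125, -0.0007], [-0.0013, 0.0002, -1.0]]
```

View pics/g2.png

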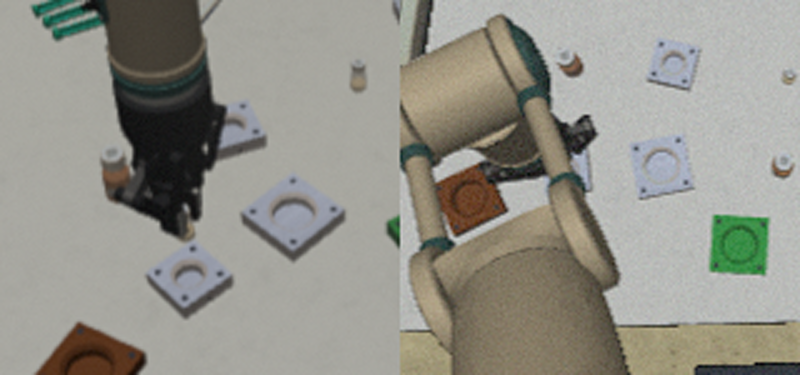

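The scene half shows the small vial held upright under the fingers at crop (188,228), above the narrow well at (190,272). I'm lowering it now.

Emit:
play_rows(motion=[[0,-0.04,0.5,0,5],[0,-0.04,1,0,5],[0,-0.04,1.4,0,5],[0,-0.04,1.6,0,5],[0,-0.04,1.6,0,5]])

```text
clock: 5.3
position: [0.4529, 0.299, 0.0248]
ee_rot: [0.0, 0.978, 0.209, 0.0]
contact_force: [-0.3, -0.2, -0.0]
width: 0.0152
gripper_force: 24.3
```

Emit:
play_rows(motion=[[0,0,0.02,0,5],[0,0,0.02,0,22],[0,0,0.02,0,30],[0,0,0.02,0,45],[0,0,0.02,0,45]])

```text
clock: 5.92
position: [0.4527, 0.2992, 0.0238]
ee_rot: [0.0, 0.978, 0.209, 0.0]
contact_force: [-0.5, -0.5, 0.3]
width: 0.045
gripper_force: 0.0
```

Emit:
play_rows(motion=[[0,0,-0.4,0,45],[0,0,-1,0,45],[0,0,-2,0,45],[0,0,-2.5,0,45],[0,0,-2.5,0,45]])

```text
clock: 6.55
position: [0.4537, 0.2998, 0.1253]
ee_rot: [-0.0, 0.978, 0.209, 0.002]
contact_force: [-0.0, 0.7, -0.5]
width: 0.045
gripper_force: 0.0
```

```bash
python3 u.py|sed -n '3p;9p'
```

```text
LA [2.99 1.46 2.57]
6.55 [0.4537 0.2998 0.1253] [ 0.46  0.31  1.74 -0.    1.09  1.6 ] [[0.9123, 0.4094, 0.0036], [0.4094, -0.9123, 0.0017], [0.004, -0.0, -1.0]]
```

Emit:
play_rows(motion=[[2.99,1.46,0,0,50],[2.99,1.46,0,0,50],[2.99,1.46,0.2,0,50],[2.99,1.46,0.5,0,50],[2.99,1.46,0.5,0,50]])

```text
clock: 7.18
position: [0.5825, 0.2943, 0.1012]
ee_rot: [0.0, 0.978, 0.21, -0.003]
contact_force: [-0.2, -0.4, -0.3]
width: 0.0503
gripper_force: 0.0
```

```bash
python3 u.py|sed -n '3p;9p';python3 - <<'E'
from rig import manip
import cv2
a=manip.get_image("scene")["img"][150:300,180:340,::-1];b=manip.get_image("top")["img"][150:300,180:340,::-1]
cv2.imwrite("pics/g3.png",cv2.resize(cv2.hconcat([a,cv2.convertScaleAbs(b,alpha=1.8)]),None,fx=2.5,fy=2.5,interpolation=cv2.INTER_CUBIC))
E
```

```text
LA [0.13 0.02 1.95]
7.175 [0.5825 0.2943 0.1012] [0.36 0.48 1.51 0.   1.15 1.51] [[0.9121, 0.4099, -0.006], [0.4099, -0.9121, -0.0021], [-0.0063, -0.0006, -1.0]]
```

View pics/g3.png

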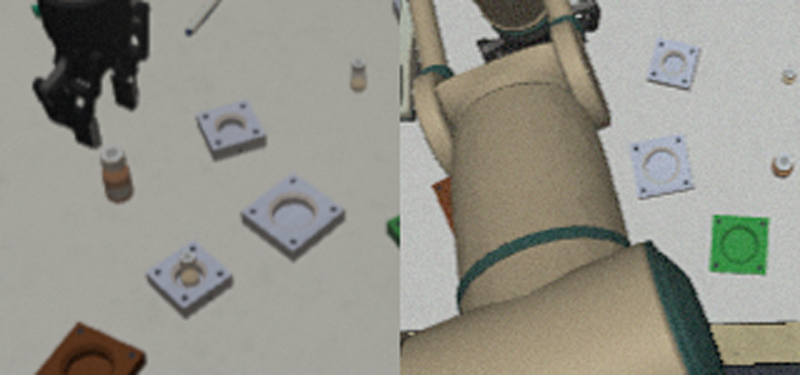

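The first small vial stands in the narrow well at crop (188,267), and the large vial at (115,172) lies under the open fingers. I'm descending on it.

Emit:
play_rows(motion=[[0.1,0.02,0.5,0,50],[0.12,0.02,1.2,0,50],[0.12,0.02,1.8,0,50],[0.12,0.02,1.95,0,50],[0.12,0.02,1.95,0,50]])

```text
clock: 7.9
position: [0.5902, 0.2962, 0.0254]
ee_rot: [0.0, 0.978, 0.209, -0.0]
contact_force: [0.4, -0.2, 0.8]
width: 0.0501
gripper_force: 0.0
```

Emit:
play_rows(motion=[[0,0,0,0,15],[0,0,0,0,15],[0,0,0,0,15],[0,0,0,0,15],[0,0,0,0,15]], newtons=25)

```text
clock: 8.52
position: [0.5912, 0.2964, 0.0269]
ee_rot: [-0.0, 0.978, 0.209, 0.001]
contact_force: [0.1, -0.1, 4.8]
width: 0.0261
gripper_force: 26.3
```

Emit:
play_rows(motion=[[0,0,-0.5,0,15],[0,0,-1,0,15],[0,0,-2,0,15],[0,0,-2.6,0,15],[0,0,-2.6,0,15]])

```text
clock: 9.15
position: [0.5914, 0.2965, 0.1316]
ee_rot: [-0.0, 0.978, 0.209, 0.002]
contact_force: [1.2, 0.1, -0.3]
width: 0.0259
gripper_force: 25.8
```

```bash
python3 u.py|sed -n '4p;9p'
```

```text
WA [-4.3   1.24  2.52]
9.15 [0.5914 0.2965 0.1316] [ 0.36  0.47  1.46 -0.    1.21  1.51] [[0.9123, 0.4094, 0.0038], [0.4094, -0.9123, 0.0013], [0.004, 0.0003, -1.0]]
```

Emit:
play_rows(motion=[[-4.22,1.24,0,0,15],[-4.22,1.24,0,0,15],[-4.22,1.24,0,0,15],[-4.22,1.24,0.7,0,15],[-4.22,1.24,1,0,15]])

```text
clock: 9.78
position: [0.4546, 0.181, 0.0876]
ee_rot: [0.0, 0.978, 0.209, -0.002]
contact_force: [-0.0, 0.1, 1.0]
width: 0.026
gripper_force: 25.8
```

Emit:
play_rows(motion=[[0,0,0,0,15],[0,0,0,0,15]])

```text
clock: 10.02
position: [0.4575, 0.1822, 0.0897]
ee_rot: [0.0, 0.978, 0.21, 0.0]
contact_force: [0.8, -0.2, -0.1]
width: 0.0258
gripper_force: 25.8
```

```bash
python3 u.py|sed -n '4p;9p'
```

```text
WA [-0.07  0.    1.49]
10.025 [0.4575 0.1822 0.0897] [ 0.24  0.28  1.89 -0.    0.97  1.39] [[0.9122, 0.4098, 0.0003], [0.4098, -0.9122, 0.0], [0.0002, 0.0001, -1.0]]
```

Emit:
play_rows(motion=[[0,0,0.5,0,15],[0,0,0.9,0,15],[0,0,1.2,0,15],[0,0,1.39,0,15],[0,0,1.39,0,15]])

```text
clock: 10.65
position: [0.4566, 0.1818, 0.0339]
ee_rot: [0.0, 0.978, 0.209, -0.0]
contact_force: [-0.9, -0.0, 0.3]
width: 0.026
gripper_force: 25.8
```

Emit:
play_rows(motion=[[0,0,0,0,15],[0,0,0,0,30],[0,0,0,0,40],[0,0,0,0,50],[0,0,0,0,50]])

```text
clock: 11.28
position: [0.4567, 0.1818, 0.0342]
ee_rot: [0.0, 0.978, 0.209, 0.0]
contact_force: [0.3, 0.3, -0.2]
width: 0.0503
gripper_force: 0.0
```

Emit:
play_rows(motion=[[0,0,-0.4,0,50],[0,0,-1,0,50],[0,0,-2,0,50],[0,0,-2.5,0,50],[0,0,-2.5,0,50]])

```text
clock: 11.9
position: [0.4579, 0.1821, 0.1356]
ee_rot: [-0.0, 0.978, 0.209, 0.002]
contact_force: [-0.3, 0.6, 0.4]
width: 0.0503
gripper_force: 0.0
```

```bash
python3 u.py|sed -n '5p;9p'
```

```text
SA [0.82 4.88 2.97]
11.9 [0.4579 0.1821 0.1356] [ 0.24  0.23  1.83 -0.    1.08  1.39] [[0.9123, 0.4095, 0.0039], [0.4095, -0.9123, 0.0009], [0.0039, 0.0008, -1.0]]
```

Emit:
play_rows(motion=[[0.82,4.88,0,0,40],[0.82,4.88,0,0,40],[0.82,4.88,0.2,0,40],[0.82,4.88,0.8,0,40],[0.82,4.88,0.8,0,40]])

```text
clock: 12.52
position: [0.5643, 0.0163, 0.0988]
ee_rot: [-0.001, 0.978, 0.208, -0.004]
contact_force: [-0.8, 0.5, 0.9]
width: 0.0397
gripper_force: 0.0
```

Emit:
play_rows(motion=[[0,0,0,0,40],[0,0,0,0,40]])

```text
clock: 12.78
position: [0.5663, 0.0181, 0.1028]
ee_rot: [0.0, 0.978, 0.21, 0.0]
contact_force: [-1.0, 0.5, -0.7]
width: 0.0398
gripper_force: 0.0
```

```bash
python3 u.py|sed -n '5p;9p';python3 - <<'E'
from rig import manip
import cv2
a=manip.get_image("scene")["img"][130:290,210:400,::-1]
cv2.imwrite("pics/g4.png",cv2.resize(a,None,fx=3,fy=3,interpolation=cv2.INTER_CUBIC))
E
```

```text
SA [0.03 0.03 2.15]
12.775 [0.5663 0.0181 0.1028] [-0.09  0.36  1.72  0.    1.06  1.06] [[0.9118, 0.4106, 0.0009], [0.4106, -0.9118, 0.0], [0.0008, 0.0003, -1.0]]
```

View pics/g4.png

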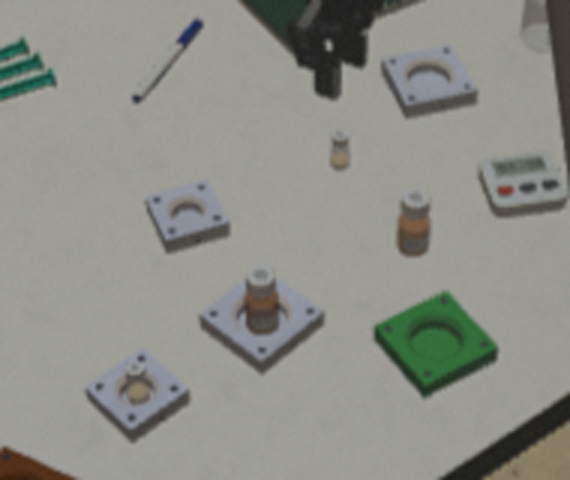

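Two vials are now placed and upright, at crop (262,305) and (137,382). The small vial at (340,150) is below the fingers, so I'll grasp it.

Emit:
play_rows(motion=[[0.03,0.03,0.6,0,40],[0.03,0.03,1.3,0,40],[0.03,0.03,1.9,0,40],[0.03,0.03,2.13,0,40],[0.03,0.03,2.13,0,40]])

```text
clock: 13.45
position: [0.568, 0.0169, 0.0171]
ee_rot: [0.0, 0.978, 0.21, -0.0]
contact_force: [0.0, 0.4, 0.0]
width: 0.0402
gripper_force: 0.0
```

Emit:
play_rows(motion=[[0,0,0,0,5],[0,0,0,0,5],[0,0,0,0,5],[0,0,0,0,5],[0,0,0,0,5]])

```text
clock: 14.08
position: [0.569, 0.0165, 0.0179]
ee_rot: [0.0, 0.978, 0.209, 0.001]
contact_force: [0.2, 0.6, 5.6]
width: 0.0154
gripper_force: 24.6
```

Emit:
play_rows(motion=[[0,0,-0.5,0,5],[0,0,-1,0,5],[0,0,-2,0,5],[0,0,-2.6,0,5],[0,0,-2.6,0,5]])

```text
clock: 14.7
position: [0.5693, 0.0163, 0.1227]
ee_rot: [0.001, 0.978, 0.209, 0.002]
contact_force: [-0.3, -0.2, -0.5]
width: 0.0157
gripper_force: 24.4
```

```bash
python3 u.py|sed -n '6p;9p'
```

```text
NA [ 1.94 -3.21  2.47]
14.7 [0.5693 0.0163 0.1227] [-0.09  0.35  1.69 -0.    1.1   1.06] [[0.9123, 0.4094, 0.0041], [0.4094, -0.9124, -0.0006], [0.0035, 0.0022, -1.0]]
```

Emit:
play_rows(motion=[[1.94,-3.21,0,0,5],[1.94,-3.21,0,0,5],[1.94,-3.21,0,0,5],[1.94,-3.21,0.6,0,5],[1.94,-3.21,0.9,0,5]])

```text
clock: 15.32
position: [0.5844, 0.1655, 0.0821]
ee_rot: [-0.0, 0.978, 0.21, -0.002]
contact_force: [-0.0, -0.1, -0.1]
width: 0.0152
gripper_force: 24.5
```

Emit:
play_rows(motion=[[0,0,0,0,5],[0,0,0,0,5]])

```text
clock: 15.58
position: [0.5866, 0.1649, 0.0851]
ee_rot: [0.0, 0.978, 0.209, 0.0]
contact_force: [0.2, 0.5, 0.6]
width: 0.0154
gripper_force: 24.5
```

```bash
python3 u.py|sed -n '6p;9p'
```

```text
NA [0.03 0.01 1.53]
15.575 [0.5866 0.1649 0.0851] [ 0.16  0.44  1.64 -0.    1.06  1.31] [[0.9127, 0.4087, 0.0003], [0.4087, -0.9127, -0.0001], [0.0002, 0.0002, -1.0]]
```

Emit:
play_rows(motion=[[0.03,0,0.5,0,5],[0.03,0,1,0,5],[0.03,0,1.35,0,5],[0.03,0,1.52,0,5],[0.03,0,1.52,0,5]])

```text
clock: 16.2
position: [0.5879, 0.1658, 0.0244]
ee_rot: [0.0, 0.978, 0.209, 0.0]
contact_force: [0.7, 0.0, -0.2]
width: 0.0155
gripper_force: 24.5
```

Emit:
play_rows(motion=[[0,0,0,0,5],[0,0,0,0,22],[0,0,0,0,30],[0,0,0,0,45],[0,0,0,0,45]])

```text
clock: 16.82
position: [0.5874, 0.1659, 0.0242]
ee_rot: [0.0, 0.978, 0.209, 0.0]
contact_force: [-0.4, 0.4, 0.2]
width: 0.0447
gripper_force: 0.0
```

Emit:
play_rows(motion=[[0,0,-0.4,0,50],[0,0,-1,0,50],[0,0,-2,0,50],[0,0,-2.5,0,50],[0,0,-2.5,0,50]])

```text
clock: 17.45
position: [0.589, 0.1662, 0.1271]
ee_rot: [0.0, 0.978, 0.209, 0.003]
contact_force: [0.2, 0.3, -0.5]
width: 0.0499
gripper_force: 0.0
```

```bash
python3 u.py|sed -n '7p;9p'
```

```text
LB [-4.53  1.7   2.58]
17.45 [0.589  0.1662 0.1271] [ 0.16  0.4   1.59 -0.    1.15  1.31] [[0.9124, 0.4094, 0.0056], [0.4094, -0.9124, 0.0008], [0.0054, 0.0015, -1.0]]
```

Emit:
play_rows(motion=[[-4.53,1.7,0,0,50],[-4.53,1.7,0,0,50],[-4.53,1.7,0,0,50],[-4.53,1.7,0.3,0,50],[-4.53,1.7,0.5,0,50]])

```text
clock: 18.08
position: [0.4498, 0.0296, 0.1034]
ee_rot: [-0.0, 0.978, 0.209, 0.0]
contact_force: [0.5, 0.6, 0.1]
width: 0.0501
gripper_force: 0.0
```

Emit:
play_rows(motion=[[0,0,0,0,50],[0,0,0,0,50]])

```text
clock: 18.32
position: [0.4511, 0.0304, 0.1039]
ee_rot: [-0.0, 0.978, 0.21, 0.0]
contact_force: [-0.5, -0.1, 0.3]
width: 0.0502
gripper_force: 0.0
```

```bash
python3 u.py|sed -n '7p;9p';python3 - <<'E'
from rig import manip
import cv2
a=manip.get_image("scene")["img"][130:290,210:400,::-1]
cv2.imwrite("pics/g5.png",cv2.resize(a,None,fx=3,fy=3,interpolation=cv2.INTER_CUBIC))
E
```

```text
LB [0.02 0.02 2.02]
18.325 [0.4511 0.0304 0.1039] [-0.09  0.21  1.95  0.    0.98  1.06] [[0.9118, 0.4106, 0.0002], [0.4106, -0.9118, 0.0001], [0.0002, 0.0, -1.0]]
```

View pics/g5.png

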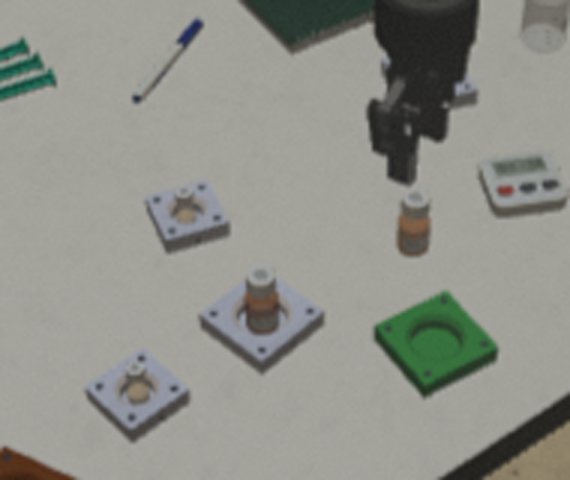

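The picture shows three vials seated, with the new one at crop (185,205). The last large vial at (413,225) is under the fingers.

Emit:
play_rows(motion=[[0.02,0.02,0.6,0,50],[0.02,0.02,1.3,0,50],[0.02,0.02,1.8,0,50],[0.02,0.02,1.96,0,50],[0.02,0.02,1.96,0,50]])

```text
clock: 19.0
position: [0.4514, 0.0295, 0.0257]
ee_rot: [0.0, 0.978, 0.21, -0.0]
contact_force: [0.2, -0.1, -0.7]
width: 0.0501
gripper_force: 0.0
```

Emit:
play_rows(motion=[[0,0,0,0,15],[0,0,0,0,15],[0,0,0,0,15],[0,0,0,0,15],[0,0,0,0,15]])

```text
clock: 19.62
position: [0.4519, 0.0292, 0.0265]
ee_rot: [0.0, 0.978, 0.209, 0.001]
contact_force: [0.9, 0.4, 6.3]
width: 0.026
gripper_force: 26.4
```

Emit:
play_rows(motion=[[0,0,-0.5,0,15],[0,0,-1,0,15],[0,0,-2,0,15],[0,0,-2.6,0,15],[0,0,-2.6,0,15]])

```text
clock: 20.25
position: [0.4521, 0.0292, 0.1312]
ee_rot: [0.001, 0.978, 0.209, 0.002]
contact_force: [0.2, -0.7, -0.3]
width: 0.0259
gripper_force: 25.9
```

```bash
python3 u.py|sed -n '8p;9p'
```

```text
WB [1.93 4.71 2.55]
20.25 [0.4521 0.0292 0.1312] [-0.09  0.18  1.91 -0.    1.05  1.06] [[0.9123, 0.4094, 0.004], [0.4094, -0.9124, -0.0005], [0.0034, 0.002, -1.0]]
```

Emit:
play_rows(motion=[[1.93,4.71,0,0,15],[1.93,4.71,0,0,15],[1.93,4.71,0,0,15],[1.93,4.71,0.5,0,15],[1.93,4.71,0.9,0,15]])

```text
clock: 20.88
position: [0.5971, -0.1111, 0.0906]
ee_rot: [-0.001, 0.978, 0.209, -0.002]
contact_force: [-1.1, 0.8, -0.9]
width: 0.0261
gripper_force: 25.9
```

Emit:
play_rows(motion=[[0,0,0,0,15],[0,0,0,0,15]])

```text
clock: 21.12
position: [0.5974, -0.1096, 0.0937]
ee_rot: [-0.0, 0.978, 0.21, -0.0]
contact_force: [0.4, -0.6, -0.0]
width: 0.0262
gripper_force: 25.9
```

```bash
python3 u.py|sed -n '8p;9p'
```

```text
WB [0.05 0.06 1.59]
21.125 [ 0.5974 -0.1096  0.0937] [-0.3   0.43  1.63  0.    1.08  0.85] [[0.9119, 0.4105, -0.0011], [0.4105, -0.9119, 0.0005], [-0.0008, -0.0009, -1.0]]
```

Target TCP z is 0.0335, so about 1.50.

Emit:
play_rows(motion=[[0.05,0.06,0.5,0,15],[0.05,0.06,1,0,15],[0.05,0.06,1.3,0,15],[0.05,0.06,1.5,0,15],[0.05,0.06,1.5,0,15]])

```text
clock: 21.75
position: [0.6012, -0.1121, 0.0337]
ee_rot: [-0.0, 0.978, 0.209, -0.0]
contact_force: [0.1, 0.1, 0.1]
width: 0.0259
gripper_force: 25.9
```

Emit:
play_rows(motion=[[0,0,0,0,15],[0,0,0,0,30],[0,0,0,0,40],[0,0,0,0,50],[0,0,0,0,50]])

```text
clock: 22.38
position: [0.6014, -0.1124, 0.0338]
ee_rot: [0.0, 0.978, 0.209, 0.0]
contact_force: [-0.1, 0.4, -0.7]
width: 0.0504
gripper_force: 0.0
```

Emit:
play_rows(motion=[[0,0,-0.4,0,50],[0,0,-1,0,50],[0,0,-2,0,50],[0,0,-3,0,50],[0,0,-3.5,0,50]])

```text
clock: 23.0
position: [0.6027, -0.1127, 0.1778]
ee_rot: [0.001, 0.978, 0.209, 0.002]
contact_force: [-0.0, 0.2, -0.4]
width: 0.0498
gripper_force: 0.0
```

Emit:
play_rows(motion=[[0,5,-1,0,50],[0,5,-1,0,50],[0,5,-1,0,50],[-4,5,-1,0,50],[-4,5,-1,0,50]])

```text
clock: 23.62
position: [0.5678, -0.3442, 0.2129]
ee_rot: [0.0, 0.978, 0.21, -0.0]
contact_force: [0.5, -0.3, 0.2]
width: 0.0498
gripper_force: 0.0
```

Run:
```python
from rig import manip
from m import *
d=manip.get_image("scene");cv2.imwrite("pics/f.png",cv2.resize(d["img"][110:290,210:450,::-1],None,fx=3,fy=3,interpolation=cv2.INTER_CUBIC))
B=dict(NB=(.452,.2995,.017,.045),WA=(.455,.181,.024,.067),NA=(.588,.165,.017,.045),WB=(.6,-.111,.024,.067))
for nm in("scene","top"):
    d=manip.get_image(nm);W=height(d)
    for k,(x,y,r,z) in B.items():
        m=(np.hypot(W[...,0]-x,W[...,1]-y)<r)&(W[...,2]>z-.012)&(W[...,2]<z+.012)
        if m.sum()>3:
            p=W[m];t=p[p[:,2]>np.percentile(p[:,2],90)-.004]
            print(nm,k,m.sum(),"off mm",((t[:,:2].max(0)+t[:,:2].min(0))/2*1e3-[x*1e3,y*1e3]).round(1),"top",np.percentile(p[:,2],90).round(4))
print(manip.get_state()["position"])
```

```text
scene NB 36 off mm [-0.8 -1.5] top 0.0443
scene WA 83 off mm [-2.   1.3] top 0.0675
scene NA 33 off mm [-2.6  1.9] top 0.0446
scene WB 57 off mm [0.1 1.2] top 0.0674
top NB 20 off mm [1.1 2.8] top 0.0473
top WA 52 off mm [1.1 1.5] top 0.0689
top NA 19 off mm [-0.6  3.4] top 0.0464
top WB 50 off mm [2.2 1.8] top 0.07
[ 0.56599989 -0.3443029   0.21454562]
```

View pics/f.png

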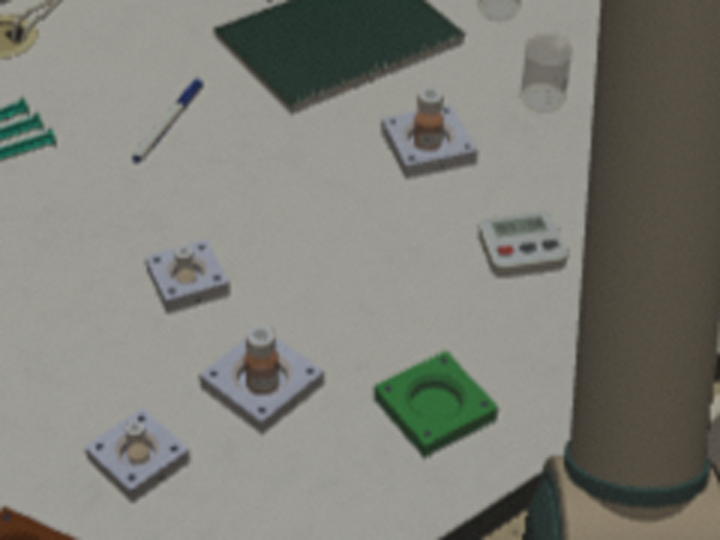

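All four vials stand upright in their wells, at crop (430,120), (185,265), (262,360) and (137,442). Their cap tops match the seated heights (44 and 67 mm), offsets are under 4 mm, and the beaker and timer are unmoved. Handing in.

```bash
python3 -c "
from rig import manip
print(manip.sign_off())"
```

```text
the job is handed in; nothing more can be done
None
```

I handed the job in after about 24 s of robot time: by the camera check, all four vials stand upright on the bottom of the right wells and let go, with the beaker and timer unmoved; the sign-off returned no verdict.

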